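# Shut the parts rack for the winter

### The job

Close up the low aluminium parts rack: with the fingertips, push all three of its purple bins fully home, and only after that push the retaining bar round on its hinge until it lies shut, flat across the bin fronts at its stop. Nothing is to be picked up: leave the loose things that stand about where they are.

Things in the scene. Friction and masses are not known exactly. Their poses are not given: they have to be found in the camera images.
- rack: low aluminium rack, fixed: 190 deep, 226 wide, 90 high, its top plate over the rear 105 only. Origin on the table under the middle of its front face; x points into the rack (away from the robot at yaw 0), y left, z up; the front is the plane x = 0. Three purple bins slide out towards -x, their middles at y = +74, 0, -74. At its left front corner a bracket (y 110 to 135, height 25 to 85) carries the hinge
- nested_bins: loose bystander: three loose purple bins nested in a stack, 162 x 106 x 114 high; origin at the centre of its underside; on the table beside the rack, to its right
- faucet_handle: loose bystander: chrome lever faucet handle, base 48 across, 53 high, lever 79 long from the base's axis along its y; origin at the centre of its underside; on the rear of the rack's top
- sprinkler: loose bystander: green plastic sprinkler head, 68 across, 70 high; origin at the centre of its underside; on the table right of the bins
- spring_clamp: loose bystander: steel spring clamp lying flat, 125 long (its x), 66 wide, 24 high; origin at the middle of its underside; on the table in front of the bins
- pipe_cap: loose bystander: black plastic pipe cap, 58 across, 33 high; origin at the centre of its underside; on the table, to the right in front of the bins
- jar: loose bystander: glass jar with steel lid, 70 across, 95 high; origin at the centre of its underside; on the table close to the left of the rack
- spray_can: loose bystander: grey spray can, 58 across, 170 high; origin at the centre of its underside; on the table left of the rack, farther out than the jar
- bar (a joint): angle of the retaining bar (rad): 0 = shut, flat across the front of the rack, at its stop; grows as it swings out towards the robot; at pi/2 it points straight out from the rack's front (rack's -x); at most 2.1. It stays where it is left, about 0.07 N m of hinge friction.
- bar_hinge (a point): the bar's upright hinge axis at the rack's left front corner, fixed to the rack, at rack x -12, y +130, at the bar's mid-height 58
- bar_middle (a point): point on the retaining bar, 140 mm from its hinge, mid-height, mid-thickness. The bar is a flat aluminium strip 245 long from the hinge axis, 4 thick, 26 high (height 45 to 71). Shut, it lies at rack x -12, its free end to the right; open, its outer broad face looks to the left, away from the bins
- bin_left (a joint): how far the left (+y) purple bin is pulled out towards the robot (m): 0 = fully home, at its stop, at most 0.13. It slides with about 1.5 N of friction, stays where it is left; the stop is rigid.
- bin_left_front (a point): centre of the flat upright front face of the left (+y) bin, at height 50: the face is 68 wide and reaches from height 18 to 80; home, it is flush with the rack's front
- bin_mid (a joint): how far the middle purple bin is pulled out towards the robot (m): 0 = fully home, at its stop, at most 0.13. It slides with about 1.5 N of friction, stays where it is left; the stop is rigid.
- bin_mid_front (a point): centre of the flat upright front face of the middle bin, at height 50: the face is 68 wide and reaches from height 18 to 80; home, it is flush with the rack's front
- bin_right (a joint): how far the right (-y) purple bin is pulled out towards the robot (m): 0 = fully home, at its stop, at most 0.13. It slides with about 1.5 N of friction, stays where it is left; the stop is rigid.
- bin_right_front (a point): centre of the flat upright front face of the right (-y) bin, at height 50: the face is 68 wide and reaches from height 18 to 80; home, it is flush with the rack's front

How it is judged:
By the outcome, as a careful person would: the job done as asked, in the order asked, and still so for the second after the job is handed in, with the robot touching nothing.
It also fails if it takes over 72 s, if anything falls off the work surface, if the arm or the gripper's body presses on something with over 40 N, if the wrist force passes 120 N, or if a joint passes its speed limit or range.

### The arm

A 6-joint arm with a two-finger parallel gripper is mounted at the origin on the work surface. World frame = base frame: x ahead of the robot, y to its left, z up, the work surface at z = 0. Lengths are in mm, angles in rad, forces in N, time in s.
With the tool pointing down it reaches from about 350 to 875 mm from the base axis. Payload 4.2 kg.
Tool frame: the origin (TCP) lies midway between the tips of the shut fingers; the grasp point (between the pads) lies 19 mm behind it; x points along the fingers, y is the direction in which the jaws open and shut, and the axes are right-handed (so a half turn about x gives the same grasp; the last joint's range is limited). The gripper opens to 85 mm and grips with 20 to 120 N. Pads are 22 mm wide; open, the fingers measure 114 mm over their backs; the gripper's body (76 mm by 85 mm) begins 54 mm behind the grasp point. The pads swing forward as they close: fully open they stand 13 mm farther back than shut.
Start: joints at [-1.05, 0.385, 0.008, 0, -1.194, -0.259], TCP at [161.779, -603.678, 231.312] pointing down, gripper open.
Joint ranges: [-3.14, 3.14], [-1.21, 2.06], [-1.07, 1.41], [-3.16, 2.05], [-2.99, -0.16], [-3.1, 3.1]. Speed limits (rad/s): [2.79, 2.79, 3.14, 3.14, 3.14, 3.14].

### API

Orientations are given as a unit quaternion [x, y, z, w].
In Python, from bench import readout, imaging, arm gives the robot as it stands.
- The arm moves only by the tool arm_command, never from a script. Its argument "increments" is a list of rows, each a list of 3 entries, a list of its own where there are three numbers: the turn, a rotation vector about the world's x, y, z in degrees, then the shift along the world's x, y, z in mm, then the closure, from 0 (fully open) to 1 (shut). In form: [[[ax, ay, az], [tx, ty, tz], fingers], ...]. A call has exactly 5 rows; each row is the pose to reach, as a shift and turn from the pose measured when the call began; what a row does not reach only later rows make up. A row lasts 1/10 s, in which the tool goes at most 50 mm and 8.59 degrees, less where a joint would pass 70% of its speed; a pose out of reach is approached as far as the arm can. A call with a gripper value outside its range is refused whole. The fingers move at their own pace and stop on an object; the grip force is fixed at half the most. Time passes only in rows, so rows that repeat a pose let the fingers close, or fill a call up. It gives the time, the measured TCP pose, the force and the opening at its end, in the units of the state.
- readout.read_state(): the state, without advancing time (a new reading comes with each control period).
- imaging.get_image(name): name is "scene" or "top" or "wrist"; returns (picture, depth): 384x512x3 uint8, blue, green, red; 384x512 float32, mm along the optical axis (not along the pixel's ray), 0 where there is no reading.
- imaging.camera_info(name): a dict with "vfov" (degrees; the focal length in pixels is half the picture's height over the tangent of half this angle, whatever the lens; pixels are square), "cx", "cy" (the principal point, pixels), "eye" and "rotation" of the camera in the world; the wrist camera has in their place "T_tool_cam" (4x4, takes a point from camera to tool coordinates, whose origin is the TCP and whose axes are the tool frame's). Camera axes: x right, y down, z forward; pixel columns grow to the right and rows downward; lengths in mm; the calibration is good to about 2 mm. A picture is of the moment at which its call begins: read the wrist's pose just before it. camera_info takes no time and is no camera call.
- arm.job_done(): hands the job in, once; it reports no verdict.
The state is a dict: "clock": time; "joints": joint angles; "joint_vel": joint speeds; "joint_efforts": joint torques, N m; "position": TCP position; "ee_rot": TCP orientation; "contact_force": force on the tool from outside, world axes, zero at the start; "wrist_torque": the same for the moment, N m; "gripper_width": finger opening in mm.
Only numpy, scipy, OpenCV 4.12 (cv2) and the standard library are available. Lean on these libraries where they do the work, as an engineer would, in place of code of your own. Each camera call takes 0.05 s, during which the arm holds its last target. There are 200 camera calls.

## Working session

There is one attempt and no reset: what is moved stays moved. The work goes in short steps, Python scripts to look and compute and a tool call to move; the robot and the scene stay as the last step left them, time stands still between calls to the robot, and variables do not carry over. Pictures are saved under pics/ and viewed, about 8 in all and at most 12, crops included, and the job is handed in when it is done.

Besides the shell and the picture viewer there is one more tool, called after "Call:" by a JSON object that holds its "name" and its "arguments". arm_command: Moves the arm, as the interface text tells. Its arguments: {"type":"object","properties":{"increments":{"type":"array","items":{"type":"array"}}},"required":["increments"]}

```bash
mkdir -p pics; cat > h.py <<'E'
import numpy as np, cv2
from bench import readout, imaging, arm
def pts(name, D, info):
    h,w=D.shape; f=h/2/np.tan(np.radians(info["vfov"])/2)
    v,u=np.mgrid[:h,:w]
    P=np.stack([(u-info["cx"])/f*D,(v-info["cy"])/f*D,D],-1)
    return P@np.array(info["rotation"]).T+np.array(info["eye"])
def grab(name):
    I,D=imaging.get_image(name); i=imaging.camera_info(name)
    return I,D,(pts(name,D,i) if "eye" in i else None)
E
python3 - <<'E'
from h import *
for n in("scene","top"):
    I,D,P=grab(n); np.savez(f"/tmp/{n}.npz",I=I,D=D,P=P); cv2.imwrite(f"pics/{n}0.png",I)
    print(n,imaging.camera_info(n), (D>0).mean())
s=readout.read_state();print(s)
E
```

```text
Traceback (most recent call last):
  File "h.py", line 10, in grab
    return I,D,(pts(name,D,i) if "eye" in i else None)
                ~~~^^^^^^^^^^
  File "h.py", line 7, in pts
    return P@np.array(info["rotation"]).T+np.array(info["eye"])
           ~^~~~~~~~~~~~~~~~~~~~~~~~~~~~~
ValueError: matmul: Input operand 1 has a mismatch in its core dimension 0, with gufunc signature (n?,k),(k,m?)->(n?,m?) (size 4 is different from 3)
```

Rotation is a quaternion.

```bash
sed -i 's/np.array(info\["rotation"\]).T/R.from_quat(info["rotation"]).as_matrix().T/; 1a from scipy.spatial.transform import Rotation as R' h.py
python3 - <<'E'
from h import *
for n in("scene","top"):
    I,D,P=grab(n); np.savez(f"/tmp/{n}.npz",I=I,D=D,P=P); cv2.imwrite(f"pics/{n}0.png",I)
    print(n,imaging.camera_info(n), (D>0).mean())
    print(np.round(P[::48,::64]).astype(int).tolist())
s=readout.read_state();print(s)
E
```

```text
scene {'vfov': 47.563477550068825, 'cx': 253.68422019475935, 'cy': 190.26160241103918, 'eye': array([1182.98826676,  -33.17780072, 1112.12050146]), 'rotation': array([ 0.72487612,  0.63411412, -0.17990094, -0.20022372])} 0.9957936604817709
[[[305, -457, 542], [-581, -631, -60], [-1323, -504, -590], [177, -64, 413], [-1429, 315, -746], [-626, 518, -205], [-669, 863, -269], [-1259, 1606, -755]], [[174, -588, 319], [-191, -570, 6], [-163, -335, 2], [-139, -99, -5], [118, 108, 188], [-75, 376, -8], [-31, 607, 2], [0, 841, 1]], [[23, -768, 5], [50, -550, 2], [77, -332, -1], [109, -113, 0], [136, 106, -3], [169, 323, 0], [197, 541, -2], [227, 758, -3]], [[254, -719, 26], [262, -530, 3], [285, -329, -3], [313, -125, -4], [1183, -33, 1112], [374, 279, 3], [397, 482, -2], [427, 682, 0]], [[415, -707, -2], [439, -517, -5], [472, -324, 4], [495, -135, 0], [554, 49, 56], [547, 242, 2], [572, 431, 0], [597, 619, -2]], [[658, -594, 146], [604, -499, 2], [626, -323, -3], [652, -144, 1], [716, 27, 89], [700, 209, 1], [720, 389, -7], [747, 562, 1]], [[764, -598, 102], [743, -488, -3], [768, -319, 3],
[... 1485 characters left out ...]
7, -487, 3]]]
{'clock': 0.15, 'joints': array([-1.05041104e+00,  3.85349402e-01,  6.93974030e-03, -3.34861540e-04,
       -1.19400005e+00, -2.58622235e-01]), 'joint_vel': array([-0.00197643, -0.00253502,  0.00466938, -0.00062625, -0.0017945 ,
       -0.00102047]), 'joint_efforts': array([-9.42708502e-04, -3.92676115e+01,  1.88579714e+01,  4.18863058e+00,
       -3.45123488e-03,  3.91687877e-06]), 'position': array([ 161.64927085, -603.27825943,  230.49384888]), 'ee_rot': array([-0.09167043,  0.70117932,  0.09280939,  0.70094972]), 'contact_force': array([ 0.359397  ,  0.35855005, -0.3159891 ]), 'wrist_torque': array([-0.00692632, -0.02649547, -0.00092773]), 'gripper_width': 85.5961983386676}
```

View pics/scene0.png

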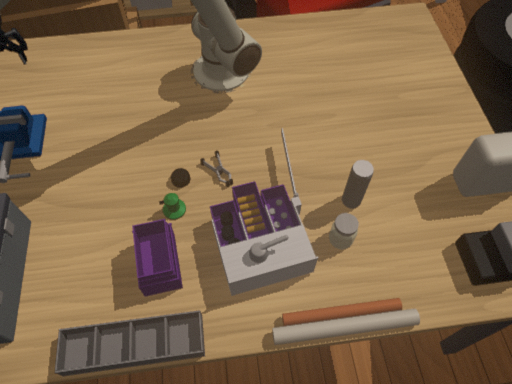

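View pics/top0.png

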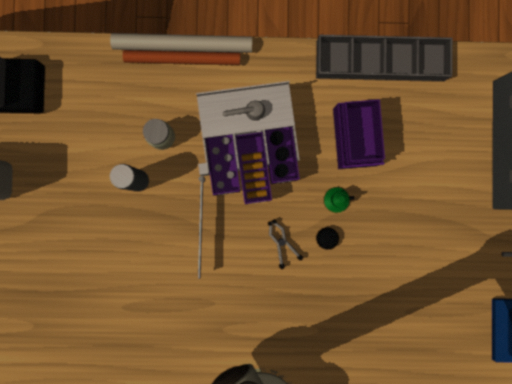

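The top view shows the rack plate at about (198–298, 84–135). The bin fronts are near rows 195 (left), 203 (mid) and 181 (right). The bar runs from its hinge (203,170) to its free end (200,277). The clamp is at (283,243), the pipe cap at (328,238) and the sprinkler at (337,199). Next I measure these.

```bash
cat >> h.py <<'E'
def ray(name,uv,z):
    i=imaging.camera_info(name); f=192/np.tan(np.radians(i["vfov"])/2)
    uv=np.atleast_2d(uv).astype(float)
    d=np.c_[(uv-[i["cx"],i["cy"]])/f,np.ones(len(uv))]@R.from_quat(i["rotation"]).as_matrix().T
    e=np.array(i["eye"]); return (e+d*((z-e[2])/d[:,2])[:,None])[:,:2]
def rackpose(I,P):
    # plate top by height; bright, low saturation
    hsv=cv2.cvtColor(I,cv2.COLOR_BGR2HSV)
    m=((abs(P[...,2]-90)<12)&(hsv[...,1]<60)&(hsv[...,2]>110)).astype(np.uint8)
    n,l,st,_=cv2.connectedComponentsWithStats(m); k=1+np.argmax(st[1:,4])
    m=(l==k).astype(np.uint8)
    c=max(cv2.findContours(m,0,2)[0],key=cv2.contourArea)
    return m,c
E
python3 - <<'E'
from h import *
z=np.load("/tmp/top.npz");I,P=z["I"],z["P"]
m,c=rackpose(I,P)
W=ray("top",c[:,0]+0.0,90).astype(np.float32); r=cv2.minAreaRect(W); print("plate",r,cv2.boxPoints(r).round(1).tolist(),cv2.boundingRect(c))
hsv=cv2.cvtColor(I,cv2.COLOR_BGR2HSV)
pur=((hsv[...,0]>125)&(hsv[...,0]<160)&(hsv[...,1]>80)).astype(np.uint8)
n,l,st,_=cv2.connectedComponentsWithStats(pur)
for k in range(1,n):
    if st[k,4]>50: print("purple",st[k])
# bar
m=np.zeros(I.shape[:2],bool); m[160:282,190:212]=1
b=m&(P[...,2]>35)&(P[...,2]<90)
v,u=np.nonzero(b); print("bar px",len(v)); 
for vv in range(160,282,6):
    uu=u[v==vv]; print(vv,uu.min() if len(uu) else None,uu.max() if len(uu) else None,end='; ')
print()
for n_,box,zz in(("clamp",(262,212,308,274),24),("cap",(314,224,344,252),33),("sprk",(320,184,358,216),70),("jar",(140,115,178,152),95),("can",(106,160,150,194),170)):
    x0,y0,x1,y1=box; S=P[y0:y1,x0:x1]; q=S[(S[...,2]>12)]
    print(n_,q.min(0).round(),q.max(0).round())
v=I[70:290,180:360]; v=cv2.resize(v,None,fx=2.7,fy=2.7,interpolation=2)
s=cv2.resize(np.load("/tmp/scene.npz")["I"][120:300,120:370],None,fx=2.3,fy=2.3,interpolation=2)
cv2.imwrite("pics/crop0.png",v)
E
```

```text
plate ((755.1607055664062, 47.85166931152344), (106.31055450439453, 225.44325256347656), 8.0154390335083) [[686.7999877929688, 152.10000610351562], [718.2000122070312, -71.19999694824219], [823.5, -56.400001525878906], [792.0999755859375, 166.89999389648438]] (198, 85, 97, 53)
purple [ 334  100   51   68 3000]
purple [ 236  127   63   77 2122]
purple [ 206  135   34   60 1223]
bar px 438
160 207 210; 166 199 210; 172 200 211; 178 199 211; 184 201 203; 190 201 203; 196 201 202; 202 201 202; 208 201 202; 214 200 202; 220 200 202; 226 200 202; 232 200 201; 238 200 201; 244 200 201; 250 199 201; 256 199 201; 262 199 201; 268 199 200; 274 199 200; 280 None None; 
clamp [ 365. -105.   12.] [ 515.   45. 1255.]
cap [ 418. -196.   12.] [ 515.   45. 1255.]
sprk [ 513. -225.   12.] [ 575.   45. 1255.]
jar [515.  45.  14.] [ 733.  295. 1255.]
can [515.  45.  13.] [ 614.  351. 1255.]
```

View pics/crop0.png

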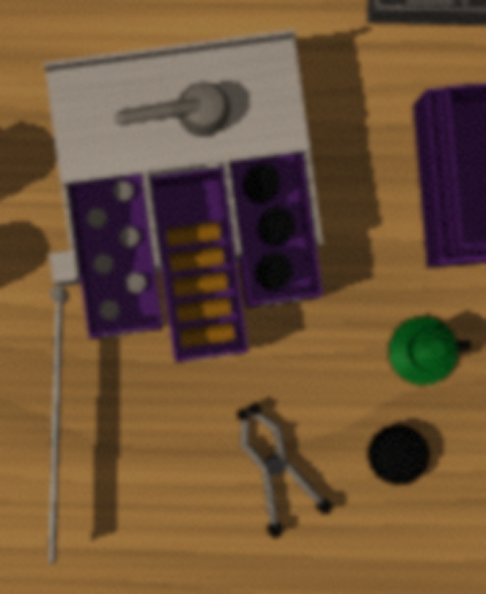

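```bash
cat >> h.py <<'E'
yaw=np.radians(8.0); ex=np.array([np.cos(yaw),np.sin(yaw)]); ey=np.array([-ex[1],ex[0]])
O=np.array([755.2,47.9])-137.5*ex
def tor(p): d=np.atleast_2d(p)-O; return np.c_[d@ex,d@ey]
def tow(x,y): return O+x*ex+y*ey
E
python3 - <<'E'
from h import *
f=lambda *a:np.array(a)/2.7+[180,70]-0.3
print("O",O,ex)
for n,p in(("L",f((90,337),(162,328))),("M",f((177,360),(247,350))),("R",f((248,305),(321,296)))): print(n,tor(ray("top",p,80)).round(1).tolist())
b=tor(ray("top",f((60,293),(52,562)),71)); print("bar",b.round(1),"hinge world",tow(-12,130)); d=b[1]-b[0]; print(np.degrees(np.arctan2(-d[0],-d[1])),np.hypot(*d))
print("clamp",ray("top",f((245,412),(330,508),(275,530),(275,463)),15).round())
for n,p,z in(("cap",(400,455),33),("spr",(424,350),50)): w=ray("top",f(p),z);print(n,w.round(),tor(w).round())
for n,p,z in(("jar",(158,134),95),("can",(121,177),170)): w=ray("top",p,z);print(n,w.round(),tor(w).round())
for n,x,y in(("Lf",0,74),("Mf",0,0),("Rf",0,-74)): print(n,tow(x,y))
E
```

```text
O [619.03814055  28.76369862] [0.99026807 0.1391731 ]
L [[-54.8, 104.1], [-54.5, 38.6]]
M [[-84.9, 28.6], [-83.6, -35.3]]
R [[-43.3, -41.2], [-43.1, -108.0]]
bar [[ -11.3  127. ]
 [-252.5  163. ]] hinge world [589.0624206  155.82847034]
98.48470540166218 243.8644444117799
clamp [[ 483.  -20.]
 [ 394. -103.]
 [ 372.  -51.]
 [ 436.  -50.]]
cap [[ 446. -166.]] [[-198. -169.]]
spr [[ 545. -184.]] [[-103. -200.]]
jar [[694. 259.]] [[106. 218.]]
can [[583. 326.]] [[  6. 299.]]
Lf [608.73933108 102.0435357 ]
Mf [619.03814055  28.76369862]
Rf [629.33695002 -44.51613847]
```

```bash
python3 - <<'E'
from h import *
s=readout.read_state(); M=R.from_quat(s["ee_rot"]).as_matrix(); print(M.round(3), s["position"])
a=np.degrees(np.arctan2(M[1,1],M[0,1])); print("jaw az",a,"need 98 or -82: turn",98-a,-82-a)
for n,x,y in(("M",-150,0),("Mpre",-84-20,0),("Mhome",-11,0),("Lpre",-100,74),("Lhome",-11,74),("Rpre",-90,-74),("Rhome",-11,-74)): print(n,tow(x,y).round())
E
```

```text
[[-0.001 -0.259  0.966]
 [ 0.002  0.966  0.259]
 [-1.     0.002 -0.   ]] [ 161.64927085 -603.27825943  230.49384888]
jaw az 104.99083930469807 need 98 or -82: turn -6.990839304698071 -186.99083930469806
M [470.   8.]
Mpre [516.  14.]
Mhome [608.  27.]
Lpre [510.  88.]
Lhome [598. 101.]
Rpre [540. -57.]
Rhome [618. -46.]
```

Call:
{"name": "arm_command", "arguments": {"increments": [[[0,0,-7],[22,45,0],1],[[0,0,-7],[44,88,0],1],[[0,0,-7],[66,132,0],1],[[0,0,-7],[88,176,0],1],[[0,0,-7],[110,220,0],1]]}}

```text
clock: 0.65
position: [271.9, -381.4, 230.3]
ee_rot: [-0.048, 0.706, 0.05, 0.705]
contact_force: [1.6, 0.3, 0.7]
gripper_width: 12.6
```

Call:
{"name": "arm_command", "arguments": {"increments": [[[0,0,0],[22,45,0],1],[[0,0,0],[44,88,0],1],[[0,0,0],[66,132,0],1],[[0,0,0],[88,176,0],1],[[0,0,0],[110,220,0],1]]}}

```text
clock: 1.15
position: [382.2, -159.5, 230.4]
ee_rot: [-0.048, 0.705, 0.05, 0.706]
contact_force: [1.1, -0.6, 0.1]
gripper_width: 0.2
```

Call:
{"name": "arm_command", "arguments": {"increments": [[[0,0,0],[20,42,0],1],[[0,0,0],[44,84,0],1],[[0,0,0],[66,126,-10],1],[[0,0,0],[88,167,-20],1],[[0,0,0],[88,167,-30],1]]}}

```text
clock: 1.65
position: [472.7, 11.4, 199.9]
ee_rot: [-0.05, 0.705, 0.052, 0.706]
contact_force: [-0.3, -1.1, 0.2]
gripper_width: -0.2
```

Call:
{"name": "arm_command", "arguments": {"increments": [[[0,0,0],[5,1,-40],1],[[0,0,0],[12,2,-80],1],[[0,0,0],[20,3,-120],1],[[0,0,0],[25,4,-150],1],[[0,0,0],[25,4,-150],1]]}}

```text
clock: 2.15
position: [494.7, 14.1, 46.0]
ee_rot: [-0.051, 0.708, 0.051, 0.703]
contact_force: [-0.6, 0.3, 0.2]
gripper_width: -0.0
```

Call:
{"name": "arm_command", "arguments": {"increments": [[[0,0,0],[20,2,1],1],[[0,0,0],[40,5,2],1],[[0,0,0],[60,8,2],1],[[0,0,0],[80,10,2],1],[[0,0,0],[98,12,2],1]]}}

```text
clock: 2.65
position: [592.5, 25.8, 49.6]
ee_rot: [-0.05, 0.708, 0.05, 0.702]
contact_force: [-2.5, 1.1, -0.2]
gripper_width: 0.1
```

Call:
{"name": "arm_command", "arguments": {"increments": [[[0,0,0],[2,0,0],1],[[0,0,0],[5,0.5,0],1],[[0,0,0],[7,1,0],1],[[0,0,0],[9,1,0],1],[[0,0,0],[10,1,0],1]]}}

```text
clock: 3.15
position: [601.8, 26.7, 49.8]
ee_rot: [-0.05, 0.709, 0.05, 0.702]
contact_force: [-1.4, 0.2, 0.4]
gripper_width: -0.0
```

Call:
{"name": "arm_command", "arguments": {"increments": [[[0,0,0],[1,0,0],1],[[0,0,0],[2,0,0],1],[[0,0,0],[3,0.5,0],1],[[0,0,0],[4,0.5,0],1],[[0,0,0],[5,0.5,0],1]]}}

```text
clock: 3.65
position: [606.9, 27.3, 49.8]
ee_rot: [-0.05, 0.709, 0.05, 0.702]
contact_force: [-1.4, 0.9, 1.5]
gripper_width: 0.1
```

Call:
{"name": "arm_command", "arguments": {"increments": [[[0,0,0],[1,0,0],1],[[0,0,0],[1.5,0,0],1],[[0,0,0],[2,0,0],1],[[0,0,0],[2.5,0,0],1],[[0,0,0],[3,0.5,0],1]]}}

```text
clock: 4.15
position: [609.8, 27.5, 49.7]
ee_rot: [-0.05, 0.709, 0.05, 0.702]
contact_force: [-0.7, -1.5, 0.0]
gripper_width: 0.2
```

Call:
{"name": "arm_command", "arguments": {"increments": [[[0,0,0],[1,0,0],1],[[0,0,0],[1.5,0,0],1],[[0,0,0],[2,0,0],1],[[0,0,0],[2.5,0,0],1],[[0,0,0],[3,0.5,0],1]]}}

```text
clock: 4.65
position: [612.0, 27.6, 49.6]
ee_rot: [-0.051, 0.71, 0.05, 0.701]
contact_force: [-3.5, -1.4, 1.7]
gripper_width: 0.0
```

Call:
{"name": "arm_command", "arguments": {"increments": [[[0,0,0],[1,0,0],1],[[0,0,0],[1.5,0,0],1],[[0,0,0],[2,0,0],1],[[0,0,0],[2.5,0,0],1],[[0,0,0],[3,0.5,0],1]]}}

```text
clock: 5.15
position: [612.0, 27.4, 49.5]
ee_rot: [-0.051, 0.712, 0.05, 0.699]
contact_force: [-10.1, -1.3, 7.1]
gripper_width: 0.1
```

Middle bin is at its stop: 10 N with no motion. I back off and do the left bin next.

Call:
{"name": "arm_command", "arguments": {"increments": [[[0,0,0],[-30,-4,0],1],[[0,0,0],[-65,-9,0],1],[[0,0,0],[-97,-13,0],1],[[0,0,0],[-97,25,0],1],[[0,0,0],[-97,62,0],1]]}}

```text
clock: 5.65
position: [515.7, 89.9, 50.3]
ee_rot: [-0.05, 0.711, 0.049, 0.7]
contact_force: [0.5, -0.8, -0.4]
gripper_width: 0.4
```

Call:
{"name": "arm_command", "arguments": {"increments": [[[0,0,0],[0,0,0],1],[[0,0,0],[18,2,0],1],[[0,0,0],[36,5,0],1],[[0,0,0],[54,7,0],1],[[0,0,0],[72,10,0],1]]}}

```text
clock: 6.15
position: [588.5, 99.8, 50.4]
ee_rot: [-0.05, 0.711, 0.049, 0.7]
contact_force: [-1.7, 0.7, 0.1]
gripper_width: -0.2
```

Call:
{"name": "arm_command", "arguments": {"increments": [[[0,0,0],[2,0,0],1],[[0,0,0],[4,0.5,0],1],[[0,0,0],[6,1,0],1],[[0,0,0],[8,1,0],1],[[0,0,0],[10,1,0],1]]}}

```text
clock: 6.65
position: [597.7, 100.7, 50.3]
ee_rot: [-0.05, 0.711, 0.049, 0.7]
contact_force: [-0.7, 1.6, -0.9]
gripper_width: -0.1
```

Call:
{"name": "arm_command", "arguments": {"increments": [[[0,0,0],[1,0,0],1],[[0,0,0],[2,0,0],1],[[0,0,0],[3,0,0],1],[[0,0,0],[4,0.5,0],1],[[0,0,0],[5,0.5,0],1]]}}

```text
clock: 7.15
position: [600.4, 100.7, 50.2]
ee_rot: [-0.05, 0.713, 0.049, 0.698]
contact_force: [-9.2, 1.7, 4.9]
gripper_width: -0.1
```

Call:
{"name": "arm_command", "arguments": {"increments": [[[0,0,0],[1,0,0],1],[[0,0,0],[2,0,0],1],[[0,0,0],[3,0,0],1],[[0,0,0],[4,0.5,0],1],[[0,0,0],[4,0.5,0],1]]}}

```text
clock: 7.65
position: [600.2, 100.2, 49.9]
ee_rot: [-0.05, 0.716, 0.048, 0.694]
contact_force: [-12.3, 0.2, 6.6]
gripper_width: -0.1
```

Left bin is home at 12 N with no motion. Right bin next.

Call:
{"name": "arm_command", "arguments": {"increments": [[[0,-1,0],[-35,-5,0],1],[[0,-1.8,0],[-72,-10,0],1],[[0,-1.8,0],[-66,-58,0],1],[[0,-1.8,0],[-60,-107,0],1],[[0,-1.8,0],[-54,-155,0],1]]}}

```text
clock: 8.15
position: [547.7, -55.7, 50.7]
ee_rot: [-0.052, 0.704, 0.048, 0.707]
contact_force: [1.0, -0.4, 1.0]
gripper_width: 0.1
```

Call:
{"name": "arm_command", "arguments": {"increments": [[[0,0,0],[0,0,0],1],[[0,0,0],[15,2,0],1],[[0,0,0],[30,4,0],1],[[0,0,0],[45,6,0],1],[[0,0,0],[60,8,0],1]]}}

```text
clock: 8.65
position: [608.2, -47.6, 50.8]
ee_rot: [-0.052, 0.704, 0.048, 0.707]
contact_force: [-2.5, -0.1, 1.2]
gripper_width: 0.3
```

Call:
{"name": "arm_command", "arguments": {"increments": [[[0,0,0],[2,0,0],1],[[0,0,0],[4,0.5,0],1],[[0,0,0],[6,1,0],1],[[0,0,0],[8,1,0],1],[[0,0,0],[10,1,0],1]]}}

```text
clock: 9.15
position: [617.6, -46.5, 50.7]
ee_rot: [-0.052, 0.704, 0.048, 0.706]
contact_force: [-1.2, -0.1, 0.3]
gripper_width: 0.3
```

Call:
{"name": "arm_command", "arguments": {"increments": [[[0,0,0],[1,0,0],1],[[0,0,0],[2,0,0],1],[[0,0,0],[3,0,0],1],[[0,0,0],[4,0.5,0],1],[[0,0,0],[5,0.5,0],1]]}}

```text
clock: 9.65
position: [622.6, -46.1, 50.6]
ee_rot: [-0.052, 0.704, 0.048, 0.706]
contact_force: [-1.9, -0.3, -0.0]
gripper_width: 0.2
```

Call:
{"name": "arm_command", "arguments": {"increments": [[[0,0,0],[1,0,0],1],[[0,0,0],[2,0,0],1],[[0,0,0],[3,0,0],1],[[0,0,0],[4,0.5,0],1],[[0,0,0],[5,0.5,0],1]]}}

```text
clock: 10.15
position: [623.8, -46.2, 50.4]
ee_rot: [-0.052, 0.708, 0.048, 0.703]
contact_force: [-11.5, 1.1, 6.5]
gripper_width: 0.0
```

Call:
{"name": "arm_command", "arguments": {"increments": [[[0,0,0],[1,0,0],1],[[0,0,0],[2,0,0],1],[[0,0,0],[3,0,0],1],[[0,0,0],[3,0,0],1],[[0,0,0],[3,0,0],1]]}}

```text
clock: 10.65
position: [623.7, -46.5, 50.1]
ee_rot: [-0.052, 0.71, 0.047, 0.701]
contact_force: [-9.9, 0.8, 5.4]
gripper_width: 0.3
```

All three have stopped. I lift over the bar to its outer side, then look.

Call:
{"name": "arm_command", "arguments": {"increments": [[[0,-0.7,0],[-40,-5,0],1],[[0,-0.7,0],[-66,-10,30],1],[[0,-0.7,0],[-90,15,65],1],[[0,-0.7,0],[-110,55,85],1],[[0,-0.7,0],[-130,98,95],1]]}}

```text
clock: 11.15
position: [495.5, 52.9, 148.1]
ee_rot: [-0.051, 0.703, 0.047, 0.708]
contact_force: [1.0, 1.4, 0.2]
gripper_width: -0.0
```

Call:
{"name": "arm_command", "arguments": {"increments": [[[0,0,0],[-15,45,0],1],[[0,0,0],[-30,90,0],1],[[0,0,0],[-45,135,0],1],[[0,0,0],[-54,149,0],1],[[0,0,0],[-54,150,0],1]]}}

```text
clock: 11.65
position: [441.8, 205.7, 148.8]
ee_rot: [-0.052, 0.702, 0.049, 0.709]
contact_force: [-0.0, -0.1, -0.1]
gripper_width: -0.3
```

```bash
python3 - <<'E'
from h import *
I,D,P=grab("top"); S,_,_=grab("scene"); print(readout.read_state()["position"])
a=cv2.resize(I[70:290,180:360],None,fx=2.4,fy=2.4,interpolation=2)
b=cv2.resize(S[140:300,180:330],None,fx=2.6,fy=2.6,interpolation=2)
H=max(a.shape[0],b.shape[0]); q=np.zeros((H,a.shape[1]+b.shape[1],3),np.uint8)
q=q[:,:800]; q[:a.shape[0],:a.shape[1]]=a; q[:b.shape[0],a.shape[1]:]=b[:,:800-a.shape[1]]
cv2.imwrite("pics/after_bins.png",q)
E
```

```text
[442.19765447 203.57418057 148.45356969]
```

View pics/after_bins.png

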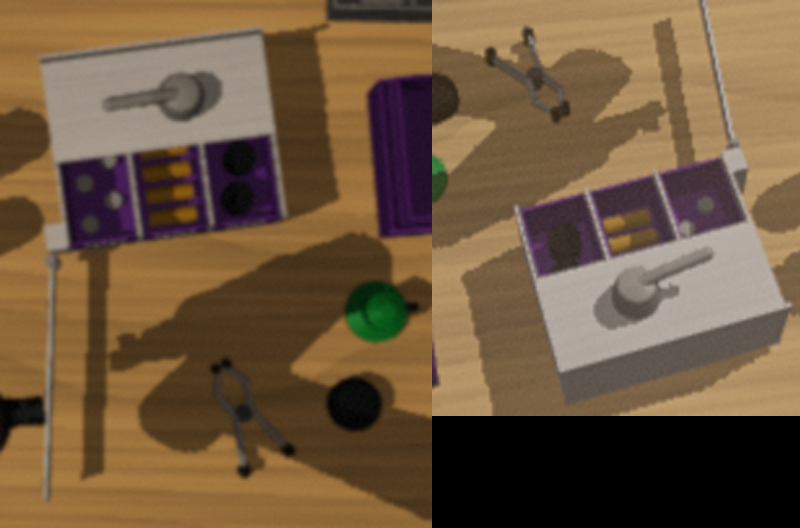

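The picture shows all three bin fronts flush along the rack's front line. The bar is still open, and nothing else has moved. I lower beside the bar and compute the arc.

Call:
{"name": "arm_command", "arguments": {"increments": [[[0,0,0],[0,0,-35],1],[[0,0,0],[0,0,-70],1],[[0,0,0],[0,0,-98],1],[[0,0,0],[0,0,-98],1],[[0,0,0],[0,0,-98],1]]}}

```text
clock: 12.25
position: [443.2, 203.0, 50.8]
ee_rot: [-0.051, 0.702, 0.047, 0.709]
contact_force: [0.1, 0.2, 0.6]
gripper_width: 0.1
```

```bash
python3 - <<'E'
from h import *
p=None
s=readout.read_state(); print(s["position"])
for a in(98.5,90,80,70,60,50,40,30,20,15,10,5,0):
    t=np.radians(a); h=2+11*abs(np.cos(t))+14.5*abs(np.sin(t))
    d=np.array([-np.sin(t),-np.cos(t)]);n=np.array([-np.cos(t),np.sin(t)])
    q=tow(*(np.array([-12,130])+150*d+h*n)); print(a,q.round(1))
E
```

```text
[443.19576126 203.00970259  50.76974766]
98.5 [439.2 175.1]
90 [438.2 151.3]
80 [440.8 126.8]
70 [447.5 102.5]
60 [458.5  79.3]
50 [473.7  57.9]
40 [492.8  39.1]
30 [515.5  23.8]
20 [541.   12.7]
15 [554.5   8.9]
10 [568.5   6.5]
5 [582.7   5.3]
0 [597.1   5.5]
```

Call:
{"name": "arm_command", "arguments": {"increments": [[[0,0,0],[-2,-16,0],1],[[0,0,0],[-3,-31,0],1],[[0,0,0],[-4,-46,0],1],[[0,0,0],[-4,-61,0],1],[[0,0,0],[-2,-76,0],1]]}}

```text
clock: 12.75
position: [441.2, 125.6, 51.4]
ee_rot: [-0.05, 0.702, 0.048, 0.709]
contact_force: [0.5, 0.5, -0.1]
gripper_width: -0.0
```

Call:
{"name": "arm_command", "arguments": {"increments": [[[0,0,0],[3,-12,0],1],[[0,0,0],[6.5,-24,0],1],[[0,0,0],[12,-36,0],1],[[0,0,0],[18,-48,0],1],[[0,0,0],[25,-58,0],1]]}}

```text
clock: 13.25
position: [466.4, 66.5, 51.4]
ee_rot: [-0.05, 0.702, 0.047, 0.709]
contact_force: [0.2, 0.1, 0.4]
gripper_width: 0.1
```

Call:
{"name": "arm_command", "arguments": {"increments": [[[0,0,0],[7.5,-9,0],1],[[0,0,0],[17,-18,0],1],[[0,0,0],[26.5,-27.5,0],1],[[0,0,0],[37.5,-35.5,0],1],[[0,0,0],[49,-43,0],1]]}}

```text
clock: 13.75
position: [516.3, 22.7, 51.3]
ee_rot: [-0.05, 0.702, 0.047, 0.709]
contact_force: [-0.5, 0.6, -0.5]
gripper_width: 0.1
```

Call:
{"name": "arm_command", "arguments": {"increments": [[[0,0,0],[12,-6,0],1],[[0,0,0],[25,-11,0],1],[[0,0,0],[39,-15,0],1],[[0,0,0],[46,-16,0],1],[[0,0,0],[53,-17,0],1]]}}

```text
clock: 14.25
position: [569.7, 5.4, 51.0]
ee_rot: [-0.05, 0.702, 0.047, 0.709]
contact_force: [-0.1, 0.4, 0.3]
gripper_width: 0.1
```

```bash
python3 - <<'E'
from h import *
I,D,P=grab("top"); S,_,_=grab("scene"); s=readout.read_state(); print(s["position"],s["contact_force"])
a=cv2.resize(I[70:290,180:360],None,fx=2.4,fy=2.4,interpolation=2)
b=cv2.resize(S[140:300,180:330],None,fx=2.4,fy=2.4,interpolation=2)
q=np.zeros((a.shape[0],a.shape[1]+b.shape[1],3),np.uint8)
q[:,:a.shape[1]]=a; q[:b.shape[0],a.shape[1]:]=b
cv2.imwrite("pics/bar1.png",q)
E
```

```text
[570.15590482   5.66401077  51.18106056] [-0.55647765 -1.10712786  0.1404641 ]
```

View pics/bar1.png

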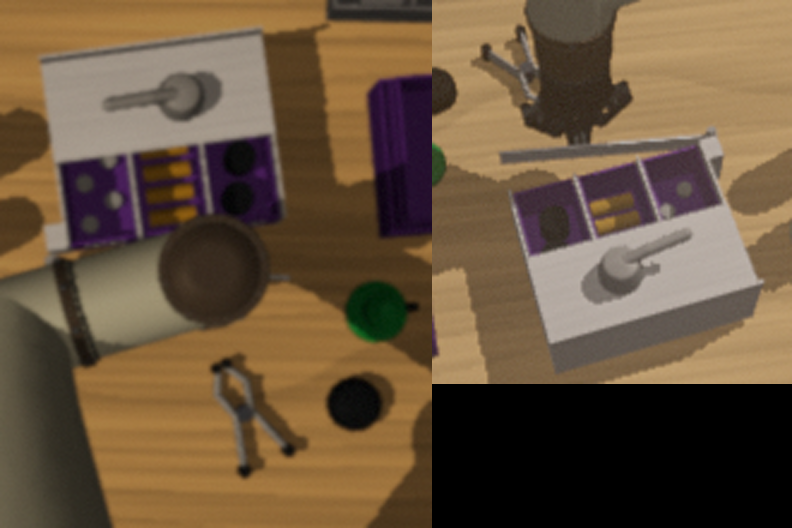

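The bar is nearly shut with the finger behind it near scene crop (575,140). I finish slowly.

Call:
{"name": "arm_command", "arguments": {"increments": [[[0,0,0],[5,0,0],1],[[0,0,0],[10,0,0],1],[[0,0,0],[15,0,0],1],[[0,0,0],[19,0,0],1],[[0,0,0],[22,0,0],1]]}}

```text
clock: 14.85
position: [592.6, 5.8, 51.2]
ee_rot: [-0.05, 0.702, 0.047, 0.709]
contact_force: [-1.1, 0.2, 0.6]
gripper_width: -0.1
```

Call:
{"name": "arm_command", "arguments": {"increments": [[[0,0,0],[1,0,0],1],[[0,0,0],[2,0,0],1],[[0,0,0],[3,0.5,0],1],[[0,0,0],[4,0.5,0],1],[[0,0,0],[5,0.5,0],1]]}}

```text
clock: 15.35
position: [597.6, 6.3, 51.2]
ee_rot: [-0.05, 0.702, 0.047, 0.709]
contact_force: [-0.1, 0.2, -0.1]
gripper_width: -0.0
```

Call:
{"name": "arm_command", "arguments": {"increments": [[[0,0,0],[1,0,0],1],[[0,0,0],[1.5,0,0],1],[[0,0,0],[2,0,0],1],[[0,0,0],[2.5,0,0],1],[[0,0,0],[3,0,0],1]]}}

```text
clock: 15.85
position: [600.6, 6.3, 51.2]
ee_rot: [-0.05, 0.702, 0.047, 0.709]
contact_force: [0.3, 1.0, -0.1]
gripper_width: 0.1
```

Call:
{"name": "arm_command", "arguments": {"increments": [[[0,0,0],[1,0,0],1],[[0,0,0],[1.5,0,0],1],[[0,0,0],[2,0,0],1],[[0,0,0],[2.5,0,0],1],[[0,0,0],[3,0,0],1]]}}

```text
clock: 16.35
position: [601.6, 6.1, 50.9]
ee_rot: [-0.05, 0.703, 0.047, 0.708]
contact_force: [-6.9, -0.0, 3.8]
gripper_width: -0.4
```

Call:
{"name": "arm_command", "arguments": {"increments": [[[0,0,0],[0.5,0,0],1],[[0,0,0],[1,0,0],1],[[0,0,0],[1.5,0,0],1],[[0,0,0],[2,0,0],1],[[0,0,0],[2,0,0],1]]}}

```text
clock: 16.85
position: [601.7, 5.8, 50.6]
ee_rot: [-0.05, 0.705, 0.047, 0.706]
contact_force: [-7.1, 1.3, 4.4]
gripper_width: -0.2
```

The bar is at its stop: 7 N, no motion, and at the expected 601–602. I back off straight, lift away and check.

Call:
{"name": "arm_command", "arguments": {"increments": [[[0,0,0],[-15,-2,0],1],[[0,0,0],[-40,-6,0],1],[[0,0,0],[-70,-10,30],1],[[0,0,0],[-90,-12,75],1],[[0,0,0],[-105,-13,120],1]]}}

```text
clock: 17.35
position: [496.4, -7.4, 171.8]
ee_rot: [-0.051, 0.704, 0.047, 0.706]
contact_force: [1.9, -0.6, 0.8]
gripper_width: -0.3
```

Call:
{"name": "arm_command", "arguments": {"increments": [[[0,0,0],[-15,-45,10],1],[[0,0,0],[-30,-90,20],1],[[0,0,0],[-45,-135,30],1],[[0,0,0],[-60,-180,40],1],[[0,0,0],[-75,-225,40],1]]}}

```text
clock: 17.85
position: [423.0, -234.9, 214.4]
ee_rot: [-0.052, 0.702, 0.046, 0.709]
contact_force: [0.1, -0.6, 0.7]
gripper_width: -0.0
```

Call:
{"name": "arm_command", "arguments": {"increments": [[[0,0,0],[-15,-45,0],1],[[0,0,0],[-30,-90,0],1],[[0,0,0],[-30,-100,0],1],[[0,0,0],[-30,-100,0],1],[[0,0,0],[-30,-100,0],1]]}}

```text
clock: 18.35
position: [393.6, -334.7, 214.4]
ee_rot: [-0.052, 0.701, 0.046, 0.71]
contact_force: [0.4, 0.8, 0.4]
gripper_width: -0.1
```

```bash
python3 - <<'E'
from h import *
I,D,P=grab("top"); S,_,_=grab("scene"); s=readout.read_state(); print(s["position"],s["contact_force"])
np.savez("/tmp/end.npz",I=I,P=P)
a=cv2.resize(I[70:290,180:360],None,fx=2.7,fy=2.7,interpolation=2)
b=cv2.resize(S[140:300,200:320],None,fx=2.6,fy=2.6,interpolation=2)
q=np.zeros((a.shape[0],a.shape[1]+b.shape[1],3),np.uint8)
q[:,:a.shape[1]]=a; q[:b.shape[0],a.shape[1]:]=b
cv2.imwrite("pics/end.png",q)
E
```

```text
[ 393.76554212 -333.90260074  214.54556139] [ 0.42729583 -0.53708618 -0.66640266]
```

View pics/end.png

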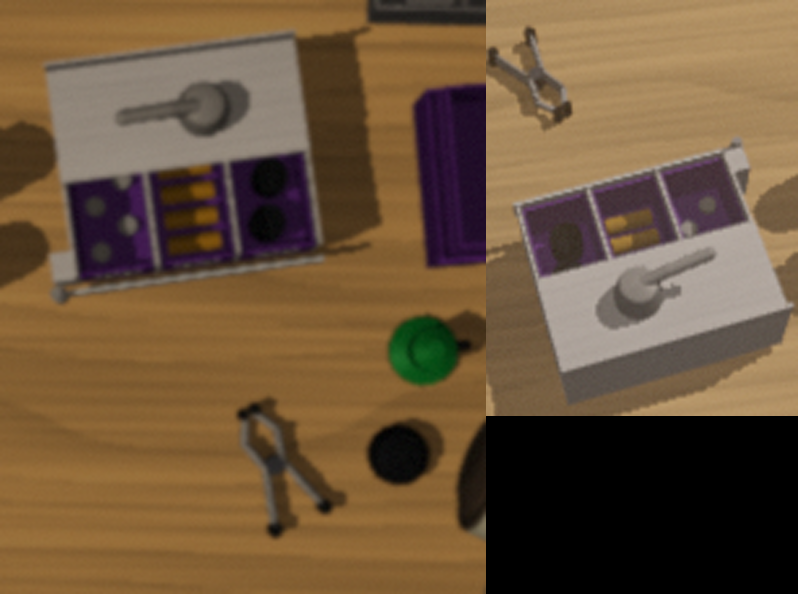

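The bar runs from (60,293) to (322,259), parallel to the plate's edge at about 7.3° each. All bins are flush behind it, and the bystanders are in the same pixels as at the start.

```bash
python3 -c "
from h import *
print(arm.job_done())"
```

```text
the job is handed in; nothing more can be done
None
```

The rack is closed up: all three bins are fully home and the retaining bar lies shut across their fronts. The job is handed in, at about 18 s of the 72 s allowed.

- **Bins:** I pushed middle, then left, then right with the shut fingertips. Each one came to rest against its stop, reading about 10–12 N with no further motion. A picture before touching the bar showed all three fronts flush.
- **Bar:** I then swung it from about 98° to its stop, where it read about 7 N with no further motion.
- **Last check:** With the arm clear and touching nothing, the picture shows the bar parallel to the rack front to within about 0.3°. The bins are flush behind it. In that close-up the faucet handle, sprinkler, clamp and pipe cap have not moved. The jar and the spray can lie outside it (only their shadows show) and the nested bins are only partly in it, but I never worked near any of them.
- **Disagreement:** The bins stopped up to about 5 mm deeper in tool position than I first calculated. I put this down to my guess at the fingers' half-width. The bar's stop matched once I used the position measured at the middle bin.

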